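Click a tea tin's lid shut, section by section

TASK

The lid of the round tea tin has been set on, but the four sections of its rim still stand up: press each of them down with the fingertips, going round the rim, until every one has clicked shut level with the middle of the lid. Only press: do not lift, tip or push the tin from its place, and leave the other things on the table where they are.

Things in the scene. Friction and masses are not known exactly. Their poses are not given: they have to be found in the camera images.
- tin: the tin to close: round, steel, 168 mm across, about 1.2 kg, loose on the table. Origin: centre of its underside, z up. White lid: fixed centre disc (111 mm across, top at 70 mm) with a middle knob (26 mm across, top at 88 mm); round it a rim ring (radius 58 to 90 mm) split into four equal sections, centred on the tin's +x, +y, -x, -y and parted by narrow gaps on the diagonals
- sec0 (a joint): how far the lid section on the tin's +x side is pressed down, m: 0 = up (flat top 79 mm above the table, 9 mm proud of the centre disc), 0.009 = clicked shut (level with the disc). Moves straight down. Takes about 8 N to start it moving, less further down; past half way it snaps down and stays by itself; released before half way it springs up again
- sec0_pad (a point): centre of the top of the round thumb pad (20 mm across, 1.5 mm high) in the middle of that section, 74 mm from the tin's axis towards its +x; 80.5 mm above the table while up, 71.5 mm when shut; moves with the section
- sec1 (a joint): how far the lid section on the tin's +y side is pressed down, m: 0 = up (flat top 79 mm above the table, 9 mm proud of the centre disc), 0.009 = clicked shut (level with the disc). Moves straight down. Takes about 8 N to start it moving, less further down; past half way it snaps down and stays by itself; released before half way it springs up again
- sec1_pad (a point): centre of the top of the round thumb pad (20 mm across, 1.5 mm high) in the middle of that section, 74 mm from the tin's axis towards its +y; 80.5 mm above the table while up, 71.5 mm when shut; moves with the section
- sec2 (a joint): how far the lid section on the tin's -x side is pressed down, m: 0 = up (flat top 79 mm above the table, 9 mm proud of the centre disc), 0.009 = clicked shut (level with the disc). Moves straight down. Takes about 8 N to start it moving, less further down; past half way it snaps down and stays by itself; released before half way it springs up again
- sec2_pad (a point): centre of the top of the round thumb pad (20 mm across, 1.5 mm high) in the middle of that section, 74 mm from the tin's axis towards its -x; 80.5 mm above the table while up, 71.5 mm when shut; moves with the section
- sec3 (a joint): how far the lid section on the tin's -y side is pressed down, m: 0 = up (flat top 79 mm above the table, 9 mm proud of the centre disc), 0.009 = clicked shut (level with the disc). Moves straight down. Takes about 8 N to start it moving, less further down; past half way it snaps down and stays by itself; released before half way it springs up again
- sec3_pad (a point): centre of the top of the round thumb pad (20 mm across, 1.5 mm high) in the middle of that section, 74 mm from the tin's axis towards its -y; 80.5 mm above the table while up, 71.5 mm when shut; moves with the section
- cake0: bystander: bottom tea cake of a loose stack of three, a disc 110 mm across, 18 mm thick; origin: centre of its underside
- cake1: bystander: middle (paper-wrapped) tea cake of a loose stack of three, a disc 110 mm across, 18 mm thick; origin: centre of its underside
- cake2: bystander: top tea cake of a loose stack of three, a disc 110 mm across, 18 mm thick; origin: centre of its underside
- tray: bystander: fixed wooden tray, 140 x 120 mm, 28 mm high; origin: centre of its underside
- pick: bystander: tea pick, 115 mm long, lying in the tray
- minicake: bystander: small tea cake, 48 mm across, 14 mm thick, lying in the tray
- jar: bystander: closed jar, 60 mm across, 85 mm tall, beyond the tin; origin: centre of its underside
- cup: bystander: white cup, 66 mm across, 50 mm tall, beyond the tin; origin: centre of its underside
- brush: bystander: brush, 170 mm long, lying along the robot's right side of the work
Things that resemble listed ones, but are neither listed nor needed, are in the scene too. What is shaped like the tin but purple or yellow is not meant.

How it is judged:
By the outcome, as a careful person would: the job done as asked, in the order asked, and still so for the second after the job is handed in, with the robot touching nothing.
It also fails if it takes over 42 s, if anything falls off the work surface, if the arm or the gripper's body presses on something with over 40 N, if the wrist force passes 120 N, or if a joint passes its speed limit or range.

ROBOT

A 7-joint arm with a two-finger parallel gripper is mounted at the origin on the work surface. World frame = base frame: x ahead of the robot, y to its left, z up, the work surface at z = 0. Lengths are in m, angles in rad, forces in N, time in s.
With the tool pointing down it reaches from about 0.4 to 0.85 m from the base axis. Payload 10.4 kg.
Tool frame: the origin (TCP) lies between the finger pads; the fingertips stand manip.finger_overhang ahead of it and the grasp point (between the pads) lies 11 mm behind it (manip.finger_overhang is the distance from the TCP to the fingertips, in m); x points along the fingers, z is the direction in which the jaws open and shut, and the axes are right-handed (so a half turn about x gives the same grasp; the last joint's range is limited). The gripper opens to 85 mm and grips with 20 to 120 N. Pads are 22 mm wide; open, the fingers measure 114 mm over their backs; the gripper's body (76 mm by 85 mm) begins 54 mm behind the grasp point. The pads swing forward as they close: fully open they stand 13 mm farther back than shut.
Start: joints at [1.123, 0.332, -0.065, 1.46, 0.022, 1.35, -0.088], TCP at [0.258, -0.569, 0.239] pointing down, gripper open.
Joint ranges: [-2.6, 2.6], [-0.5, 2.12], [-1.47, 1.34], [0.16, 2.42], [-1.27, 4.41], [0.06, 2.06], [-2.6, 2.6]. Speed limits (rad/s): [2.22, 2.22, 2.79, 2.79, 3.14, 3.14, 3.14].

INTERFACE

Orientations are given as a unit quaternion [x, y, z, w].
In Python, from workcell import get_obs, camera, workorder, manip gives the robot as it stands. The module is installed in compiled form; this text tells all that it offers.
- The arm moves only by the tool play_rows, never from a script. Its argument "increments" is text: rows parted by semicolons, each of 4 numbers parted by spaces: the shift along the tool's x, y, z in m, then the turn about the tool's x in rad. A call has 1 to 20 rows; each row shifts and turns the pose as measured when the row begins, along the tool's axes as they then stand; what a row does not reach is not made up. A row lasts 1/10 s, in which the tool goes at most 50 mm and 8.59 degrees, less where a joint would pass 70% of its speed; a pose out of reach is approached as far as the arm can. A call is refused whole if a number of a shift passes 0.05 or a number of a turn 0.15, either way. A call with a gripper value outside its range is refused whole. "hand" is the gripper command: -1 is fully open, 1 is shut, values between are in proportion, set as the call begins (left out, the last holds). The fingers move at their own pace and stop on an object; "squeeze" is the grip in N (left out, the last holds). Time passes only in rows, so rows that do not move let the fingers close. It gives the time, the measured TCP pose, the force and the opening at its end, in the units of the state.
- get_obs(): the state, without advancing time (a new reading comes with each control period).
- camera(name): name is "scene" or "side" or "wrist"; returns a dict with "img" (384x512x3 uint8, blue, green, red), "fov_y" (degrees; the focal length in pixels is half the picture's height over the tangent of half this angle, whatever the lens; pixels are square), "cx", "cy" (the principal point, pixels), "R" (3x3) and "t" (3): a world point X has camera coordinates R X + t; the wrist camera has in their place "tool_from_camera" (4x4, takes a point from camera to tool coordinates, whose origin is the TCP and whose axes are the tool frame's). Camera axes: x right, y down, z forward; pixel columns grow to the right and rows downward; lengths in m; the calibration is good to about 2 mm. A picture is of the moment at which its call begins: read the wrist's pose just before it. There is no depth.
- workorder.hand_in(): hands the job in, once; it reports no verdict.
The state is a dict: "clock": time; "joint_pos": joint angles; "joint_velocities": joint speeds; "tau": joint torques, N m; "position": TCP position; "ee_rot": TCP orientation; "ft_force": force on the tool from outside, world axes, zero at the start; "torque": the same for the moment, N m; "grip_width": opening from 0.0 (shut) to 1.0 (fully open).
Only numpy, scipy, OpenCV 4.12 (cv2) and the standard library are available. Lean on these libraries where they do the work, as an engineer would, in place of code of your own. Each camera call takes 0.05 s, during which the arm holds its last target.

## Working session

There is one attempt and no reset: what is moved stays moved. The work goes in short steps, Python scripts to look and compute and a tool call to move; the robot and the scene stay as the last step left them, time stands still between calls to the robot, and variables do not carry over. Pictures are saved under pics/ and viewed, and the job is handed in when it is done.

Besides the shell and the picture viewer there is one more tool, called as name(argument=value, ...) on one line, values as JSON. play_rows: Moves the arm, as the interface text tells. Its arguments: {"type":"object","properties":{"increments":{"type":"string"},"hand":{"type":"number"},"squeeze":{"type":"number"}},"required":["increments"]}

```bash
mkdir -p pics
cat > h.py <<'E'
import numpy as np, cv2
from workcell import get_obs, camera, workorder, manip
def K(c):
    f=c["img"].shape[0]/2/np.tan(np.radians(c["fov_y"])/2); return f,c["cx"],c["cy"]
def plane(c,u,v,z):
    f,cx,cy=K(c); R=np.array(c["R"]);t=np.array(c["t"])
    o=-R.T@t; d=R.T@np.array([(u-cx)/f,(v-cy)/f,1.]); return o+d*(z-o[2])/d[2]
def proj(c,X):
    f,cx,cy=K(c); p=np.array(c["R"])@np.array(X)+np.array(c["t"]); return np.array([f*p[0]/p[2]+cx,f*p[1]/p[2]+cy])
E
python3 - <<'E'
from h import *
import pickle
o=get_obs(); print({k:np.round(v,3) for k,v in o.items()}); print(manip.finger_overhang)
cs={n:camera(n) for n in ("scene","side","wrist")}
pickle.dump(cs,open("cs.pkl","wb"))
for n,c in cs.items():
    cv2.imwrite(f"pics/a_{n}.png",c["img"]); print(n,K(c),c.get("tool_from_camera"))
    if "R" in c: print(-np.array(c["R"]).T@np.array(c["t"]))
E
```

```text
{'clock': np.float64(0.0), 'joint_pos': array([ 1.123,  0.333, -0.065,  1.461,  0.022,  1.35 , -0.088]), 'joint_velocities': array([-0.001, -0.003,  0.001, -0.   ,  0.   ,  0.001,  0.   ]), 'tau': array([-1.0000e-03, -6.2544e+01,  4.9000e-02, -3.9161e+01,  1.6000e-02,
        1.0000e-02,  0.0000e+00]), 'position': array([ 0.257, -0.569,  0.239]), 'ee_rot': array([ 0.384,  0.595, -0.383,  0.594]), 'ft_force': array([-0.293,  0.454, -0.61 ]), 'torque': array([ 0.021, -0.067,  0.025]), 'grip_width': np.float64(1.0)}
0.008
scene (np.float64(416.862463836613), 253.25486340977, 187.20864550639106) None
[1.07879835 0.54769253 0.68918431]
side (np.float64(414.4229815739193), 250.20047870483066, 189.15753856222534) None
[ 0.40257031 -0.82238081  0.90905961]
wrist (np.float64(309.9500924593527), 252.5146098286271, 192.5977948305744) [[ 2.74442895e-04 -2.90863847e-01  9.56764416e-01 -1.34642451e-01]
 [ 7.81220555e-04 -9.56764097e-01 -2.90863975e-01  7.43686958e-02]
 [ 9.99999657e-01  8.27269579e-04 -3.53482926e-05 -7.36055647e-04]
 [ 0.00000000e+00  0.00000000e+00  0.00000000e+00  1.00000000e+00]]
```

View pics/a_scene.png

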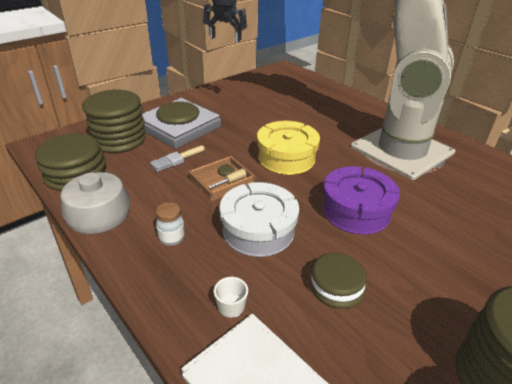

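View pics/a_side.png

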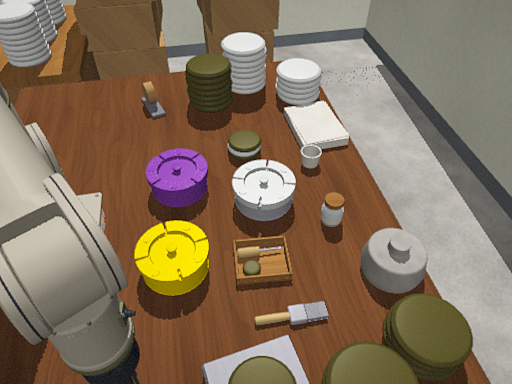

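View pics/a_wrist.png

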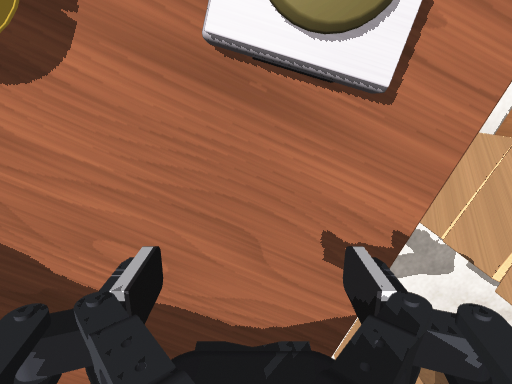

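Scene view: the white-lidded round tin is at (260,217), and at (264,188) in the side view. Things that could be taken for it in the scene view:
- purple tin (361,198), ruled out by colour
- yellow tin (289,147), ruled out by colour
- grey domed pot (95,200), which has no split rim
- cup (231,296)
- the white plates, which appear only in the side view

I choose the white-lidded one and check it in a close crop.

Run:
```python
from h import *
import pickle
cs=pickle.load(open("cs.pkl","rb"))
a=cs["scene"]["img"][175:260,210:310]; b=cs["side"]["img"][150:225,220:310]
a=cv2.resize(a,(400,340),interpolation=cv2.INTER_CUBIC); b=cv2.resize(b,(400,333),interpolation=cv2.INTER_CUBIC)
out=np.zeros((340,800,3),np.uint8); out[:,:400]=a; out[:333,400:]=b
cv2.imwrite("pics/b_crop.png",out)
```

```text
(no output)
```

View pics/b_crop.png

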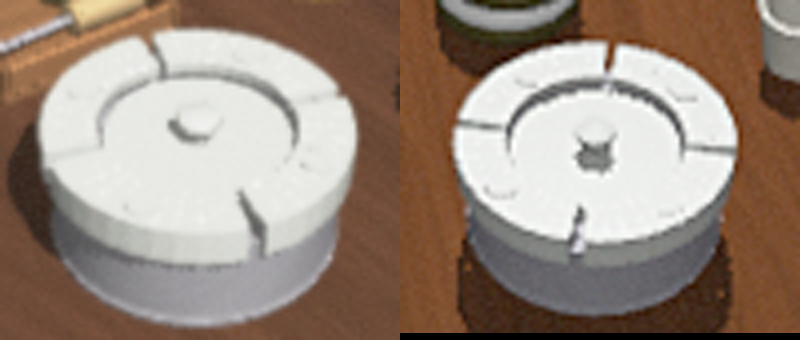

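The crop confirms a white lid with a middle knob, a proud rim split in four by gaps, and a steel body. Next I measure the centre, from the gap lines and the knob, and the yaw.

Run:
```python
from h import *
import pickle
cs=pickle.load(open("cs.pkl","rb"))
S={"scene":(4,210,175,[(148,38),(340,96),(260,226),(44,160)],(202,118)),
   "side":(4.444,220,150,[(612-400,46),(736-400,152),(577-400,245),(457-400,126)],(597-400,133))}
for n,(s,ox,oy,g,k) in S.items():
    c=cs[n]
    P=[plane(c,ox+u/s,oy+v/s,.079)[:2] for u,v in g]
    print(n,np.round(P,4).tolist(),"knob",np.round(plane(c,ox+k[0]/s,oy+k[1]/s,.088),4))
    A=np.array([P[2]-P[0],-(P[3]-P[1])]).T; t=np.linalg.solve(A,P[1]-P[0]); C=P[0]+t[0]*(P[2]-P[0])
    print(" centre",C,"mean",np.mean(P,0),"r",[round(np.linalg.norm(p-C),4) for p in P],"ang",[round(np.degrees(np.arctan2(*(p-C)[::-1])),1) for p in P])
    # ellipse of lid top via white mask
    hsv=cv2.cvtColor(c["img"],cv2.COLOR_BGR2HSV)
    m=((hsv[...,1]<30)&(hsv[...,2]>150)).astype(np.uint8)
    nl,l,st,ce=cv2.connectedComponentsWithStats(m)
    i=l[int(oy+k[1]/s)+6,int(ox+k[0]/s)+8]; print(" mask",st[i],ce[i])
    cnt=max(cv2.findContours((l==i).astype(np.uint8),cv2.RETR_EXTERNAL,cv2.CHAIN_APPROX_NONE)[0],key=len)[:,0]
    up=[p for p in cnt if p[1]<ce[i][1]]  # far half silhouette = top edge
    W=np.array([plane(c,u,v,.079)[:2] for u,v in up]); 
    q=np.linalg.lstsq(np.c_[2*W,np.ones(len(W))],(W**2).sum(1),rcond=None)[0]
    print(" circle",q[:2],np.sqrt(q[2]+q[:2]@q[:2]))
```

```text
scene [[0.5614, -0.0783], [0.5093, 0.0353], [0.6199, 0.0875], [0.6776, -0.027]] knob [0.5927 0.0082 0.088 ]
 centre [0.59082083 0.00511496] mean [0.59204963 0.00435528] r [np.float64(0.0885), np.float64(0.0869), np.float64(0.0874), np.float64(0.0926)] ang [np.float64(-109.5), np.float64(159.7), np.float64(70.5), np.float64(-20.3)]
 mask [ 220  182   79   74 4095] [260.47008547 215.86642247]
 circle [0.59145046 0.0030161 ] 0.08872402289531815
side [[0.6197, 0.0787], [0.6751, -0.035], [0.56, -0.093], [0.505, 0.0231]] knob [ 0.5901 -0.0098  0.088 ]
 centre [ 0.59022257 -0.00598966] mean [ 0.58994603 -0.00652142] r [np.float64(0.0897), np.float64(0.0897), np.float64(0.0921), np.float64(0.09)] ang [np.float64(70.8), np.float64(-18.9), np.float64(-109.2), np.float64(161.1)]
 mask [ 232  159   64   48 2108] [263.40796964 182.30360531]
 circle [ 0.58837381 -0.00130171] 0.08600366934824911
```

```bash
cat >> h.py <<'E'
from scipy.spatial.transform import Rotation as Rot
def delta(target):
    o=get_obs(); R=Rot.from_quat(o["ee_rot"]); return R.inv().apply(np.array(target)-o["position"])
E
python3 - <<'E'
from h import *
o=get_obs(); R=Rot.from_quat(o["ee_rot"]).as_matrix(); print(R.round(3))
# view pose: tin at tool y=+0.02
T=np.array([0.59,0,0.26])-0.02*R[:,1]; print(T, delta(T))
E
```

```text
[[-0.001  0.911  0.412]
 [ 0.001  0.412 -0.911]
 [-1.    -0.    -0.001]]
[ 0.57177776 -0.00824318  0.2600013 ] [-0.02091697  0.51758911 -0.38157551]
```

play_rows(increments="-0.02 0 0 0;0 0.036 -0.026 0;0 0.036 -0.026 0;0 0.036 -0.026 0;0 0.036 -0.026 0;0 0.036 -0.026 0;0 0.036 -0.026 0;0 0.036 -0.026 0;0 0.036 -0.026 0", hand=1)

```text
clock: 1.05
position: [0.4352, -0.2554, 0.2562]
ee_rot: [0.387, 0.594, -0.388, 0.59]
ft_force: [1.3, 0.4, 1.0]
grip_width: 0.001
```

Run:
```python
from h import *
o=get_obs(); R=Rot.from_quat(o["ee_rot"]).as_matrix(); print(o["position"],o["joint_pos"].round(2),R.round(3),o["clock"])
print(delta([0.572,-0.008,0.26]))
```

```text
[ 0.4351923  -0.2553597   0.25621849] [ 0.75  0.08 -0.33  1.73  0.03  1.34 -0.74] [[-0.005  0.916  0.4  ]
 [ 0.002  0.4   -0.916]
 [-1.    -0.004 -0.004]] 1.05
[-0.00402942  0.22439153 -0.17190018]
```

play_rows(increments="0 0.036 -0.027 0;0 0.036 -0.027 0;0 0.036 -0.027 0;0 0.036 -0.027 0;0 0.036 -0.027 0;-0.004 0.034 -0.027 0;-0.002 0.01 -0.009 0;0 0 0 0")

```text
clock: 1.85
position: [0.5761, 0.0088, 0.261]
ee_rot: [0.385, 0.596, -0.385, 0.591]
ft_force: [0.4, -1.6, -0.4]
grip_width: -0.002
```

Run:
```python
from h import *
import pickle
o=get_obs(); R=Rot.from_quat(o["ee_rot"]).as_matrix(); print(o["position"],o["joint_pos"].round(2),R.round(3),o["joint_velocities"].round(3))
c=camera("wrist"); pickle.dump((o,c),open("w1.pkl","wb"))
cv2.imwrite("pics/c_wrist.png",c["img"])
```

```text
[0.57610786 0.00879824 0.260998  ] [ 0.37  0.27 -0.55  1.53  0.13  1.39 -1.35] [[-0.006  0.913  0.407]
 [ 0.004  0.408 -0.913]
 [-1.    -0.004 -0.006]] [-0.015  0.005  0.006  0.003 -0.003 -0.001  0.007]
```

View pics/c_wrist.png

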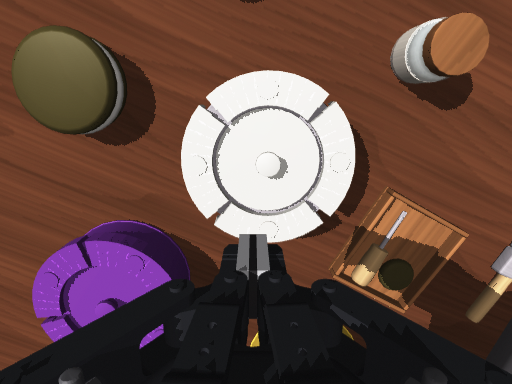

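The wrist view shows the whole lid. The pads are near (269,90), (340,162), (269,228) and (199,166), with the knob at (268,163).

Run:
```python
from h import *
import pickle
o,c=pickle.load(open("w1.pkl","rb"))
T=np.eye(4);T[:3,:3]=Rot.from_quat(o["ee_rot"]).as_matrix();T[:3,3]=o["position"]
M=T@np.array(c["tool_from_camera"]); W=np.linalg.inv(M); c["R"]=W[:3,:3]; c["t"]=W[:3,3]
P=np.array([plane(c,u,v,.0805)[:2] for u,v in [(269,90),(340,162),(269,228),(199,166)]])
print("pads",P.round(4),"mean",P.mean(0), "r",np.linalg.norm(P-P.mean(0),axis=1),[round(np.degrees(np.arctan2(*(p-P.mean(0))[::-1])),1) for p in P])
print("knob",plane(c,267,162,.088))
g=c["img"]; m=((g.min(2)>170)).astype(np.uint8); nl,l,st,ce=cv2.connectedComponentsWithStats(m)
mm=np.zeros_like(m); mm[60:250,170:370]=m[60:250,170:370]
pts=np.argwhere(mm)[:,::-1]; h=cv2.convexHull(pts.astype(np.int32))[:,0]
h=np.array([p for p in h if p[1]<215]); Wd=np.array([plane(c,u,v,.079)[:2] for u,v in h])
q=np.linalg.lstsq(np.c_[2*Wd,np.ones(len(Wd))],(Wd**2).sum(1),rcond=None)[0]
print(" circle",q[:2],np.sqrt(q[2]+q[:2]@q[:2]))
b=cv2.resize(g[60:250,170:370],(800,760),interpolation=cv2.INTER_CUBIC)[:600]; cv2.imwrite("pics/d.png",b)
```

```text
pads [[ 0.6561  0.0293]
 [ 0.6221 -0.0672]
 [ 0.5253 -0.0317]
 [ 0.5587  0.0639]] mean [ 0.59053228 -0.0014486 ] r [0.07239585 0.07294537 0.07194521 0.07268864] [np.float64(25.1), np.float64(-64.4), np.float64(-155.1), np.float64(116.0)]
knob [0.59260827 0.00224991 0.088     ]
 circle [5.90279039e-01 2.34739176e-04] 0.0899090209403889
```

View pics/d.png

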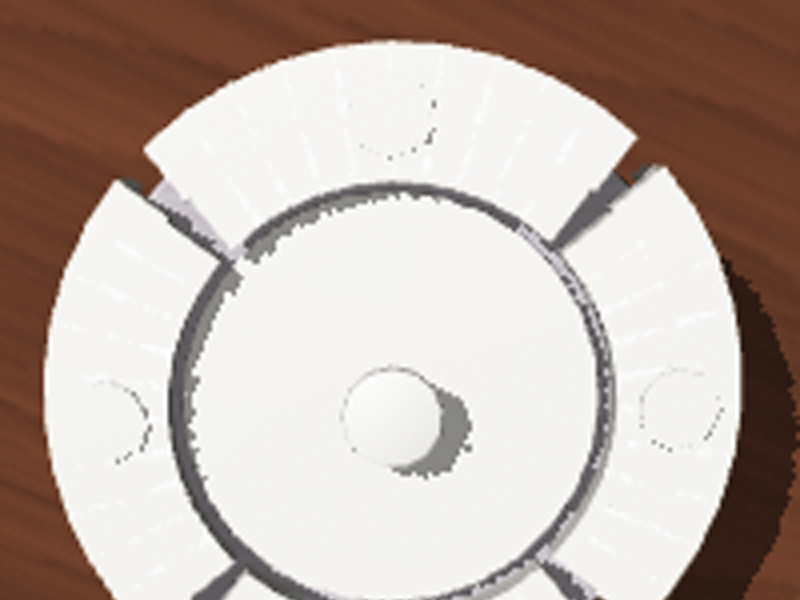

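```bash
cat >> h.py <<'E'
C=np.array([0.5905,-0.0005]); 
P={k:C+.074*np.array([np.cos(np.radians(a)),np.sin(np.radians(a))]) for k,a in zip((0,1,2,3),(25.5,115.5,205.5,295.5))}
def st(k=None,z=.105):
    o=get_obs(); print("t",round(float(o["clock"]),2),"pos",o["position"].round(4),"F",o["ft_force"].round(1),"qv",abs(o["joint_velocities"]).max().round(3))
    if k is not None: print("target",k,P[k].round(4),"delta",delta([*P[k],z]).round(4))
E
python3 -c "
from h import *
st(2,.105)"
```

```text
t 1.9 pos [0.5757 0.0078 0.2608] F [ 0.2  1.  -0.4] qv 0.035
target 2 [ 0.5237 -0.0324] delta [ 0.156  -0.0632  0.0165]
```

play_rows(increments="0.02 -0.03 0.008 0;0.02 -0.03 0.008 0;0.045 -0.003 0 0;0.045 0 0 0;0.02 0 0 0;0 0 0 0")

```text
clock: 2.5
position: [0.518, -0.0471, 0.1065]
ee_rot: [0.388, 0.591, -0.391, 0.589]
ft_force: [-1.4, -0.5, 0.0]
grip_width: 0.003
```

```bash
python3 -c "
from h import *
st(2,.094)"
```

```text
t 2.5 pos [ 0.518  -0.0471  0.1065] F [-1.4 -0.5  0. ] qv 0.028
target 2 [ 0.5237 -0.0324] delta [ 0.0125  0.0111 -0.0114]
```

play_rows(increments="0.003 0.011 -0.011 0;0 0 0 0;0 0 0 0")

```text
clock: 2.8
position: [0.5235, -0.0378, 0.1058]
ee_rot: [0.39, 0.589, -0.394, 0.588]
ft_force: [-0.3, -0.9, -0.7]
grip_width: -0.001
```

Run:
```python
from h import *
st(2,.091)
c=camera("side"); cv2.imwrite("pics/e.png",cv2.resize(c["img"][90:240,180:380],(800,600),interpolation=cv2.INTER_CUBIC))
```

```text
t 2.8 pos [ 0.5235 -0.0378  0.1058] F [-0.3 -0.9 -0.7] qv 0.011
target 2 [ 0.5237 -0.0324] delta [ 0.0147  0.0024 -0.0049]
```

View pics/e.png

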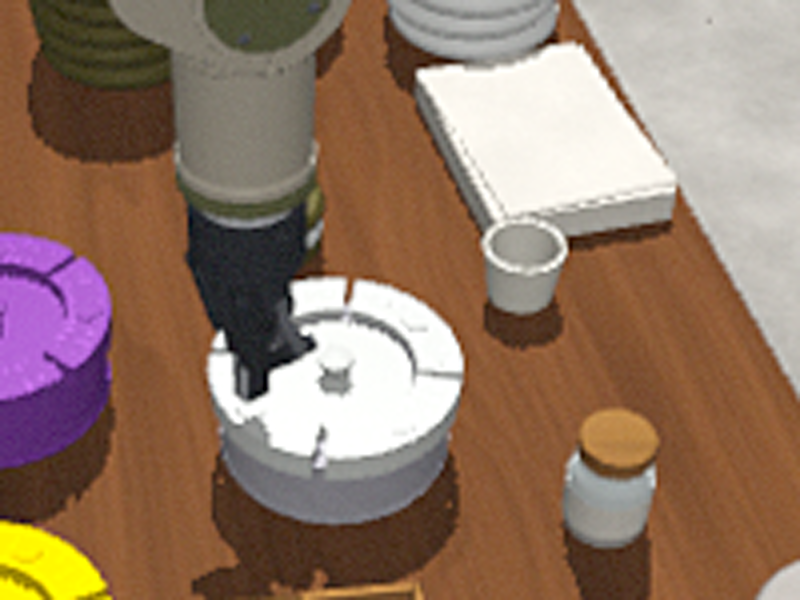

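The side view shows the shut fingertips just above the near-left section's pad, at about crop (250,390), clear of the knob. I'll trim and start descending.

play_rows(increments="0.005 0.002 -0.005 0;0.005 0 0 0;0 0 0 0")

```text
clock: 3.15
position: [0.524, -0.0333, 0.0967]
ee_rot: [0.39, 0.588, -0.394, 0.589]
ft_force: [-1.1, 0.2, -0.5]
grip_width: 0.003
```

Run:
```python
from h import *
st(2,.0885); print(Rot.from_quat(get_obs()["ee_rot"]).as_matrix()[:,0])
```

```text
t 3.15 pos [ 0.524  -0.0333  0.0967] F [-1.1  0.2 -0.5] qv 0.01
target 2 [ 0.5237 -0.0324] delta [ 0.0082  0.0002 -0.001 ]
[-0.00170672 -0.0052799  -0.9999846 ]
```

Aligned within 1 mm. I descend in small rows and watch the force.

play_rows(increments="0.003 0 0 0;0.003 0 0 0;0.003 0 0 0;0.002 0 0 0")

```text
clock: 3.55
position: [0.5241, -0.0335, 0.0854]
ee_rot: [0.39, 0.588, -0.394, 0.589]
ft_force: [-1.4, 0.6, 3.5]
grip_width: -0.003
```

play_rows(increments="0.002 0 0 0;0.002 0 0 0")

```text
clock: 3.75
position: [0.5241, -0.0335, 0.0809]
ee_rot: [0.39, 0.588, -0.394, 0.589]
ft_force: [-0.7, 0.0, 0.2]
grip_width: -0.002
```

play_rows(increments="0.002 0 0 0;0.001 0 0 0")

```text
clock: 3.95
position: [0.524, -0.0337, 0.0793]
ee_rot: [0.39, 0.588, -0.394, 0.589]
ft_force: [-8.9, 0.6, 24.2]
grip_width: 0.002
```

The section bottomed out: fingertip z is 0.0713 against 0.0715 expected, at 24 N. I lift off.

play_rows(increments="-0.01 0 0 0;-0.015 0 0 0;0 0 0 0")

```text
clock: 4.25
position: [0.5244, -0.0334, 0.106]
ee_rot: [0.39, 0.588, -0.394, 0.589]
ft_force: [0.1, -0.4, 0.2]
grip_width: 0.003
```

Run:
```python
from h import *
st(1,.107)
c=camera("side"); cv2.imwrite("pics/f.png",cv2.resize(c["img"][140:230,210:330],(800,600),interpolation=cv2.INTER_CUBIC))
```

```text
t 4.25 pos [ 0.5244 -0.0334  0.106 ] F [ 0.1 -0.4  0.2] qv 0.025
target 1 [0.5586 0.0663] delta [-0.0016  0.07   -0.0788]
```

View pics/f.png

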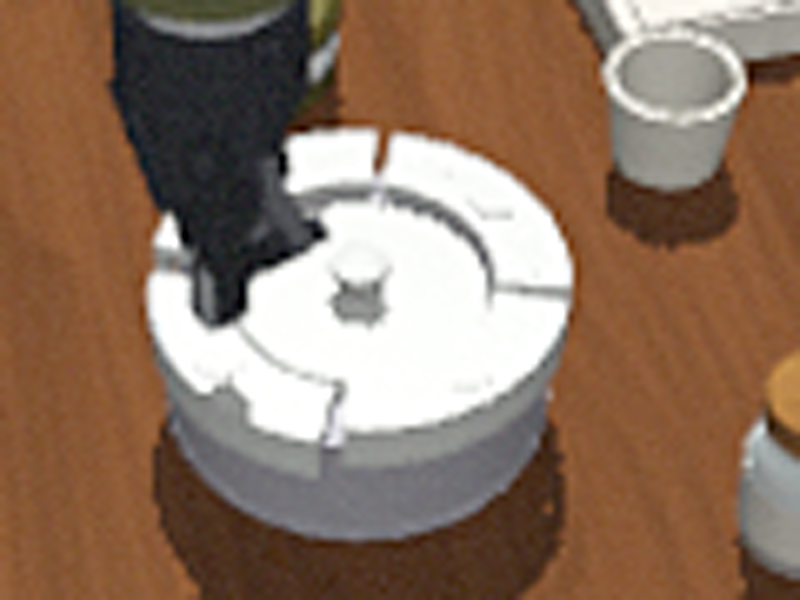

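The near-left section now sits lower than its neighbour: there is a step at the gap at crop (330,430), and its inner edge is level with the disc. On to the next section round.

play_rows(increments="0 0.023 -0.026 0;0 0.023 -0.026 0;0 0.02 -0.023 0;0 0 0 0;0 0 0 0")

```text
clock: 4.8
position: [0.5563, 0.0622, 0.1024]
ee_rot: [0.39, 0.587, -0.396, 0.588]
ft_force: [-0.6, -0.2, -0.1]
grip_width: 0.001
```

```bash
python3 -c "
from h import *
st(1,.097)"
```

```text
t 4.8 pos [0.5563 0.0622 0.1024] F [-0.6 -0.2 -0.1] qv 0.028
target 1 [0.5586 0.0663] delta [ 0.0054  0.0037 -0.0029]
```

play_rows(increments="0.004 0.004 -0.003 0;0 0 0 0;0 0 0 0")

```text
clock: 5.1
position: [0.5584, 0.0644, 0.0972]
ee_rot: [0.391, 0.587, -0.397, 0.587]
ft_force: [-0.1, 1.3, -0.1]
grip_width: -0.003
```

```bash
python3 -c "
from h import *
st(1,.0885)"
```

```text
t 5.1 pos [0.5584 0.0644 0.0972] F [-0.1  1.3 -0.1] qv 0.008
target 1 [0.5586 0.0663] delta [ 0.0087  0.001  -0.0017]
```

play_rows(increments="0.003 0.001 -0.001 0;0.003 0 0 0;0.003 0 0 0;0.002 0 0 0;0.002 0 0 0;0.002 0 0 0")

```text
clock: 5.7
position: [0.5591, 0.064, 0.0816]
ee_rot: [0.391, 0.586, -0.398, 0.587]
ft_force: [0.2, 0.4, 0.9]
grip_width: 0.001
```

play_rows(increments="0.002 0 0 0;0.0015 0 0 0")

```text
clock: 5.9
position: [0.5592, 0.0642, 0.0791]
ee_rot: [0.391, 0.586, -0.398, 0.587]
ft_force: [-12.3, -1.4, 30.2]
grip_width: -0.007
```

play_rows(increments="-0.01 0 0 0;-0.015 0 0 0;0 0 0 0")

```text
clock: 6.2
position: [0.5595, 0.0646, 0.1057]
ee_rot: [0.391, 0.586, -0.398, 0.587]
ft_force: [-0.2, -0.1, -0.3]
grip_width: 0.001
```

```bash
python3 -c "
from h import *
st(0,.107)"
```

```text
t 6.2 pos [0.5595 0.0646 0.1057] F [-0.2 -0.1 -0.3] qv 0.027
target 0 [0.6573 0.0314] delta [-0.0014  0.078   0.0676]
```

play_rows(increments="0 0.026 0.022 0;0 0.026 0.022 0;0 0.023 0.02 0;0 0 0 0;0 0 0 0")

```text
clock: 6.7
position: [0.6557, 0.0322, 0.1048]
ee_rot: [0.391, 0.586, -0.398, 0.588]
ft_force: [-0.9, 0.8, -0.9]
grip_width: -0.001
```

```bash
python3 -c "
from h import *
st(0,.097)"
```

```text
t 6.7 pos [0.6557 0.0322 0.1048] F [-0.9  0.8 -0.9] qv 0.03
target 0 [0.6573 0.0314] delta [0.0078 0.0012 0.0014]
```

play_rows(increments="0.004 0.001 0.001 0;0.004 0 0 0;0 0 0 0")

```text
clock: 7.0
position: [0.6554, 0.0323, 0.0957]
ee_rot: [0.39, 0.587, -0.398, 0.588]
ft_force: [0.4, 0.1, -0.1]
grip_width: 0.0
```

```bash
python3 -c "
from h import *
st(0,.0885)"
```

```text
t 7.0 pos [0.6554 0.0323 0.0957] F [ 0.4  0.1 -0.1] qv 0.009
target 0 [0.6573 0.0314] delta [0.0072 0.0014 0.0015]
```

play_rows(increments="0.002 0.0015 0.0015 0;0.003 0 0 0;0.003 0 0 0;0.002 0 0 0;0.002 0 0 0;0.002 0 0 0")

```text
clock: 7.6
position: [0.6571, 0.0319, 0.082]
ee_rot: [0.39, 0.586, -0.398, 0.588]
ft_force: [-0.1, 0.0, -0.1]
grip_width: -0.004
```

play_rows(increments="0.002 0 0 0;0.001 0 0 0")

```text
clock: 7.8
position: [0.6574, 0.032, 0.0794]
ee_rot: [0.39, 0.586, -0.398, 0.588]
ft_force: [-5.4, -1.6, 14.4]
grip_width: 0.002
```

play_rows(increments="-0.01 0 0 0;-0.015 0 0 0;0 0 0 0")

```text
clock: 8.1
position: [0.6577, 0.0324, 0.1061]
ee_rot: [0.39, 0.586, -0.398, 0.588]
ft_force: [0.8, 0.1, 0.3]
grip_width: 0.003
```

```bash
python3 -c "
from h import *
st(3,.107)"
```

```text
t 8.1 pos [0.6577 0.0324 0.1061] F [0.8 0.1 0.3] qv 0.026
target 3 [ 0.6224 -0.0673] delta [ 0.0003 -0.0705  0.0789]
```

play_rows(increments="0 -0.023 0.026 0;0 -0.023 0.026 0;0 -0.02 0.023 0;0 0 0 0;0 0 0 0")

```text
clock: 8.6
position: [0.6246, -0.0639, 0.1083]
ee_rot: [0.39, 0.586, -0.396, 0.589]
ft_force: [1.0, 1.0, -0.1]
grip_width: -0.002
```

```bash
python3 -c "
from h import *
st(3,.097)"
```

```text
t 8.6 pos [ 0.6246 -0.0639  0.1083] F [ 1.   1.  -0.1] qv 0.032
target 3 [ 0.6224 -0.0673] delta [ 0.0113 -0.0033  0.0022]
```

play_rows(increments="0.005 -0.003 0.002 0;0.005 0 0 0;0.002 0 0 0;0 0 0 0")

```text
clock: 9.0
position: [0.6228, -0.0643, 0.0948]
ee_rot: [0.39, 0.587, -0.395, 0.59]
ft_force: [-0.6, -0.3, 0.8]
grip_width: -0.002
```

```bash
python3 -c "
from h import *
st(3,.0885)"
```

```text
t 9.0 pos [ 0.6228 -0.0643  0.0948] F [-0.6 -0.3  0.8] qv 0.008
target 3 [ 0.6224 -0.0673] delta [ 0.0063 -0.0015  0.0025]
```

play_rows(increments="0.002 -0.0015 0.0025 0;0.002 0 0 0;0.003 0 0 0;0.002 0 0 0;0.002 0 0 0;0.002 0 0 0")

```text
clock: 9.6
position: [0.6229, -0.0662, 0.0815]
ee_rot: [0.389, 0.587, -0.394, 0.59]
ft_force: [0.6, 0.2, -0.2]
grip_width: 0.001
```

play_rows(increments="0.002 0 0 0;0.0008 0 0 0")

```text
clock: 9.8
position: [0.6231, -0.0664, 0.0794]
ee_rot: [0.389, 0.587, -0.394, 0.59]
ft_force: [-6.3, 0.2, 15.5]
grip_width: 0.001
```

The fourth section has bottomed out too. I lift clear and go back to the first viewing pose to check.

play_rows(increments="-0.01 0 0 0;-0.03 0 0 0;-0.045 0 0 0;-0.045 0 0 0;-0.03 0 0 0;0 0 0 0")

```text
clock: 10.4
position: [0.6223, -0.0648, 0.2458]
ee_rot: [0.389, 0.587, -0.394, 0.59]
ft_force: [-0.6, 0.5, 0.4]
grip_width: 0.001
```

```bash
python3 -c "
from h import *
st(); print(delta([.576,.008,.261]))"
```

```text
t 10.4 pos [ 0.6223 -0.0648  0.2458] F [-0.6  0.5  0.4] qv 0.037
[-0.01573224 -0.01468085 -0.08495869]
```

play_rows(increments="-0.008 -0.008 -0.042 0;-0.006 -0.006 -0.042 0;0 0 0 0;0 0 0 0")

```text
clock: 10.8
position: [0.5758, 0.0088, 0.2596]
ee_rot: [0.39, 0.586, -0.395, 0.59]
ft_force: [-0.3, -0.9, 0.1]
grip_width: 0.002
```

Run:
```python
from h import *
import pickle
st(); o=get_obs(); c=camera("wrist"); pickle.dump((o,c),open("w2.pkl","wb"))
T=np.eye(4);T[:3,:3]=Rot.from_quat(o["ee_rot"]).as_matrix();T[:3,3]=o["position"]
M=T@np.array(c["tool_from_camera"]); W=np.linalg.inv(M); c["R"]=W[:3,:3]; c["t"]=W[:3,3]
cv2.imwrite("pics/g_wrist.png",c["img"])
s=camera("scene"); d=camera("side")
a=cv2.resize(s["img"][175:260,210:310],(400,340),interpolation=cv2.INTER_CUBIC); b=cv2.resize(d["img"][150:225,220:310],(400,333),interpolation=cv2.INTER_CUBIC)
out=np.zeros((340,800,3),np.uint8); out[:,:400]=a; out[:333,400:]=b
cv2.imwrite("pics/g_crop.png",out); cv2.imwrite("pics/g_side.png",d["img"]); cv2.imwrite("pics/g_scene.png",s["img"])
```

```text
t 10.8 pos [0.5758 0.0088 0.2596] F [-0.3 -0.9  0.1] qv 0.029
```

View pics/g_wrist.png

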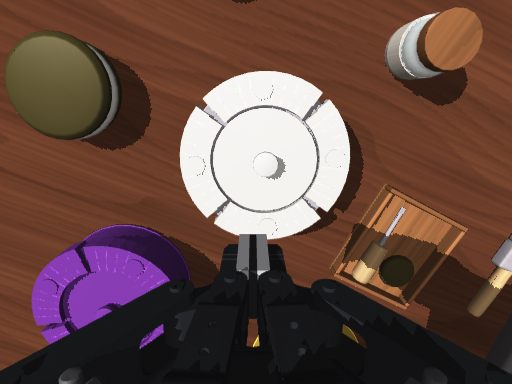

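View pics/g_crop.png

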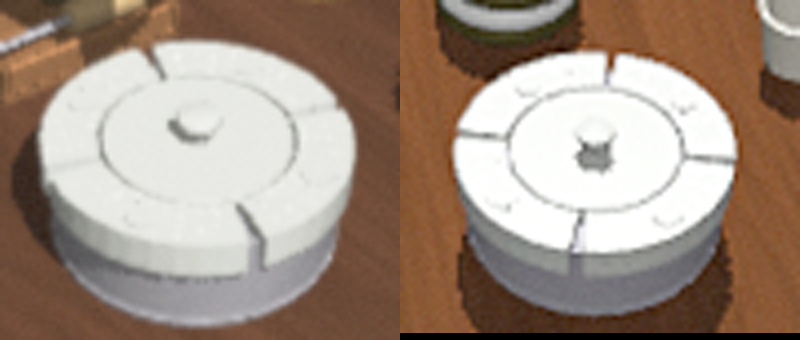

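View pics/g_side.png

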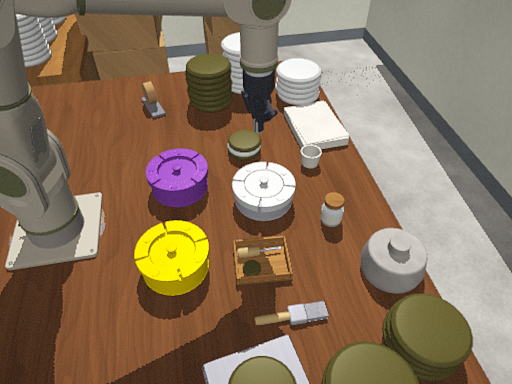

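All four sections are level with the disc, with even thin ring lines in every view. The knob and tin base are at the same pixels as before (knob at crop (202,118) and (597,133)). The other things have not moved, and the arm is clear.

```bash
python3 -c "
from h import *
print(workorder.hand_in()); st()"
```

```text
the job is handed in; nothing more can be done
None
the job is handed in; nothing more can be done
```

I pressed the four rim sections of the white-lidded tin down one after another, going round the rim with the fingers shut, and all four closed. I handed the job in at about 11 s; hand-in gives no verdict.

- **Each press:** the fingertips stopped at about 71.3 mm, against 71.5 mm expected for a shut section. The final push was 14 to 30 N; it was highest on the second section, so I pressed the last two more lightly.
- **After the last press:** the wrist, scene and side pictures show every section level with the centre disc. The tin stands at the same pixels as before, the other things look unmoved, and the arm is about 18 cm above the lid, touching nothing.
- **Disagreement:** the first scene and side camera estimates of the tin's centre differed by about 11 mm in y. I used the wrist-camera measurement instead, which fell between the two and matched the lid's stated size.
- **Sideways force:** pressing at the bottom also gave 5 to 12 N sideways. I saw no shift of the tin in the pictures, though they would not show much under 2 mm.

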